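# Move a bearing sleeve from its keyhole rack into the bearing housing

## Task

Take the bronze bearing sleeve with the orange knob off the hanging rack by sliding it along its keyhole slot to the wide end and lifting it out. Then feel gently for the bore in the bearing housing's off-centre steel carrier, slide the sleeve in fully home so that its flange lies flat on the carrier, and let go. Leave the blue-knobbed sleeve hanging where it is and do not disturb anything else on the table.

Things in the scene. Friction and masses are not known exactly. Their poses are not given: they have to be found in the camera images.
- rack: fixed rack, mm: bare plate 120 (its x) x 180 (its y), 6 thick, top 105 above the table, on four legs at its corners. Origin on the table under the plate's centre. Two keyhole slots along its x, centred at y = +45 and -45: narrow part 20 wide, closed at x = -38, and a wide end, an opening 54 across centred at x = +20. A sleeve hangs in each narrow part, neck centre between x = -30 and -16.
- sleeve_knob (a point): centre of the ORANGE knob (36x36 square, 40 high, flat sides facing its x and y) of the bronze-coloured sleeve, on its axis; z up. Take it here. Hung upright, the knob's underside rests on the rack plate, the neck is in the slot; the flange is too wide for the slot and passes up only through the wide end. Let go in the wide end, it drops through. It may hang in either slot.
- sleeve: the same sleeve, one rigid part 117 high, 0.14 to 0.28 kg; origin at the centre of its foot, z up its axis. Heights above the foot: sleeve 34 diameter 0 to 60 (lowest 4 tapered to 30 diameter), flange 46 diameter 60 to 65, neck 14 diameter 65 to 77, knob 77 to 117.
- spare_knob (a point): centre of the BLUE knob of a steel-coloured sleeve of the same shape and size, hanging in the other slot, its top 145 above the table. It stays there.
- housing_face (a point): centre of the HOUSING at the height of the carrier's top, 72 above the table; z up. The bore's centre is NOT exactly here: it lies 3.0 to 5.4 mm away, in any direction, so it must be felt (or seen) for. With the sleeve home, its flange on the carrier's top, the knob's centre is 37 above this height.
- housing: bearing housing fixed to the table, origin on the table: grey round pot, 104 across at the foot, 92 above, rim 67 high, holding a square steel carrier 48x48, top 72 high, with an upright round bore 35.5 diameter, 62 deep, 1.5 chamfer. The carrier stands off the pot's centre and turned to any angle; it is stiff and does not give to light pushes.
- spray_bottle: the nearer of two white spray bottles with a blue trigger head, 62x80x165 high; origin at the centre of its underside. Bystander.
- date_stamp: date stamp standing upright, black turned handle, 36x40x80 high; origin at the centre of its underside. Bystander.
- label_roll: white roll of labels lying flat, 68 across, 40 high; origin at the centre of its underside. Bystander.
- spares_case: flat blue plastic case with clear lid, 111x155x34; origin at the centre of its underside. Bystander.
- cutter: yellow box cutter lying flat, 20x150x12; origin at the centre of its underside. Bystander.
- marker_blue: white marker pen with a blue cap lying flat, 21x140x18; origin at the centre of its underside. Bystander.
Not all that is in view belongs to the job. What is meant by the sleeve is not green, and is the larger of those in its own colour.

How it is judged:
By the outcome, as a careful person would: the job done as asked, in the order asked, and still so for the second after the job is handed in, with the robot touching nothing.
It also fails if it takes over 58 s, if anything falls off the work surface, if the arm or the gripper's body presses on something with over 40 N, if the wrist force passes 120 N, or if a joint passes its speed limit or range.

## Robot

A 7-joint arm with a two-finger parallel gripper is mounted at the origin on a cart in front of the work surface, level with it; the furniture and walls round the work are solid. World frame = base frame: x ahead of the robot, y to its left, z up, the work surface at z = 0. Lengths are in m, angles in rad, forces in N, time in s.
With the tool pointing down it reaches from about 0.425 to 0.925 m from the base axis. Payload 6.8 kg.
Tool frame: the origin (TCP) lies at the very end of the fingers, on their centre line; the grasp point (between the pads) lies 19 mm behind it; z points along the fingers, y is the line along which they close (so a half turn about z gives the same grasp; the last joint's range is limited). The gripper opens to 85 mm and grips with 20 to 120 N. Pads are 22 mm wide; open, the fingers measure 114 mm over their backs; the gripper's body (76 mm by 85 mm) begins 54 mm behind the grasp point. The pads swing forward as they close: fully open they stand 13 mm farther back than shut.
Start: joints at [1.132, 0.477, 0.022, 1.555, -0.011, 1.109, -0.083], TCP at [0.219, -0.638, 0.231] pointing down, gripper open.
Joint ranges: [-2.96, 2.96], [-0.34, 2.1], [-1.41, 1.46], [0.24, 2.44], [-1.37, 4.51], [0.17, 1.92], [-2.96, 2.96]. Speed limits (rad/s): [2.39, 2.39, 3.14, 3.14, 3.14, 3.14, 3.14].

## Interface

Orientations are given as a unit quaternion [w, x, y, z].
In Python, from station import get_obs, read_camera, hand_in gives the robot as it stands.
- The arm moves only by the tool arm_command, never from a script. Its argument "commands" is one flat list of numbers, 7 for each row, row after row: the shift along the tool's x, y, z in m, then the turn, a rotation vector about the tool's x, y, z in degrees, then the opening, from 0 (shut) to 1 (fully open). In form: [tx, ty, tz, rx, ry, rz, fingers, tx, ty, tz, rx, ry, rz, fingers, ...]. A call has 1 to 8 rows; each row is the pose to reach, as a shift and turn from the pose commanded when the call began, along the tool's axes at that moment; what a row does not reach only later rows make up. A row lasts 1/10 s, in which the tool goes at most 50 mm and 8.59 degrees, less where a joint would pass 70% of its speed; a pose out of reach is approached as far as the arm can. A call with a gripper value outside its range is refused whole. The fingers move at their own pace and stop on an object; "force" is the grip in N (left out, the last holds). Time passes only in rows, so rows that repeat a pose let the fingers close. It gives the time, the measured TCP pose, the force, the opening and the grip force at its end, in the units of the state.
- get_obs(): the state, without advancing time (a new reading comes with each control period).
- read_camera(name): name is "side" or "top" or "wrist"; returns a dict with "img" (400x640x3 uint8, red, green, blue), "camera_matrix" (3x3 intrinsics, pixels), "pose" (4x4, takes a point from camera to world coordinates). Camera axes: x right, y down, z forward; pixel columns grow to the right and rows downward; lengths in m; the calibration is good to about 2 mm. A picture is of the moment at which its call begins. There is no depth.
- hand_in(): hands the job in; it is judged then, once.
The state is a dict: "t": time; "q": joint angles; "joint_vel": joint speeds; "joint_torque": joint torques, N m; "eef_pos": TCP position; "tool_rot": TCP orientation; "contact_force": force on the tool from outside, world axes, zero at the start; "torque": the same for the moment, N m; "gripper_width": opening from 0.0 (shut) to 1.0 (fully open); "grasp_force": force on a finger pad.
Only numpy, scipy, OpenCV 4.12 (cv2) and the standard library are available. Lean on these libraries where they do the work, as an engineer would, in place of code of your own. Each camera call takes 0.05 s, during which the arm holds its last target. There are 200 camera calls.

## Working session

There is one attempt and no reset: what is moved stays moved. The work goes in short steps, Python scripts to look and compute and a tool call to move; the robot and the scene stay as the last step left them, time stands still between calls to the robot, and variables do not carry over. Pictures are saved under pics/ and viewed, at most 10 in all, crops included, and the job is handed in when it is done.

Besides the shell and the picture viewer there is one more tool, called after "Call:" as name(argument=value, ...) on one line, values as JSON. arm_command: Moves the arm, as the interface text tells. Its arguments: {"type":"object","properties":{"commands":{"type":"array","items":{"type":"number"}},"force":{"type":"number"}},"required":["commands"]}

```bash
mkdir -p pics; ls; cat > h.py <<'E'
import numpy as np, cv2
from station import get_obs, read_camera
def snap(n,f):
    c=read_camera(n); cv2.imwrite('pics/'+f+'.png',c['img'][:,:,::-1]); np.savez('pics/'+f,**c); return c
def ray(f,u,v,z):
    c=np.load('pics/'+f+'.npz'); P=c['pose']; d=P[:3,:3]@np.linalg.solve(c['camera_matrix'],[u,v,1]); o=P[:3,3]
    return o+d*(z-o[2])/d[2]
def proj(f,p):
    c=np.load('pics/'+f+'.npz'); P=c['pose']; x=c['camera_matrix']@(P[:3,:3].T@(np.array(p)-P[:3,3])); return x[:2]/x[2]
def crop(f,x0,y0,x1,y1,k,out):
    im=cv2.imread('pics/'+f+'.png')[y0:y1,x0:x1]; cv2.imwrite('pics/'+out+'.png',cv2.resize(im,None,fx=k,fy=k,interpolation=cv2.INTER_CUBIC))
E
python3 - <<'E'
from h import *
a=snap('top','top0');b=snap('side','side0')
for c in(a,b):print(c['camera_matrix'],c['pose'].round(3))
print(get_obs())
E
```

```text
pics
[[459.52361072   0.         328.24380751]
 [  0.         459.52361072 200.52697445]
 [  0.           0.           1.        ]] [[ 1.000e-03 -9.850e-01  1.740e-01  3.600e-01]
 [-1.000e+00 -1.000e-03  4.000e-03 -1.320e-01]
 [-4.000e-03 -1.740e-01 -9.850e-01  1.226e+00]
 [ 0.000e+00  0.000e+00  0.000e+00  1.000e+00]]
[[413.46297686   0.         319.94457346]
 [  0.         413.46297686 202.46750802]
 [  0.           0.           1.        ]] [[ 0.998  0.027 -0.056  0.653]
 [ 0.062 -0.438  0.897 -1.205]
 [-0.    -0.899 -0.439  0.642]
 [ 0.     0.     0.     1.   ]]
{'t': 0.1, 'q': array([ 1.13190132,  0.47774432,  0.02235332,  1.55634893, -0.0114896 ,
        1.10927135, -0.08307868]), 'joint_vel': array([-0.00073193, -0.00446162,  0.00066623, -0.00257191,  0.00082145,
        0.00016714, -0.00068762]), 'joint_torque': array([ 4.21103759e-03, -5.97763002e+01,  1.61375050e+00, -2.81957781e+01,
        1.28966695e-02,  5.01554881e-03,  2.81930511e-06]), 'eef_pos': array([ 0.21904719, -0.63791458,  0.23040665]), 'tool_rot': array([-7.96803696e-04,  9.86349644e-01,  1.64662392e-01, -2.01066592e-04]), 'contact_force': array([ 0.59038089,  0.10717094, -0.3882477 ]), 'torque': array([0.03178469, 0.06871822, 0.02753486]), 'grasp_force': 0.0, 'gripper_width': 0.9981090074278086}
```

View pics/top0.png

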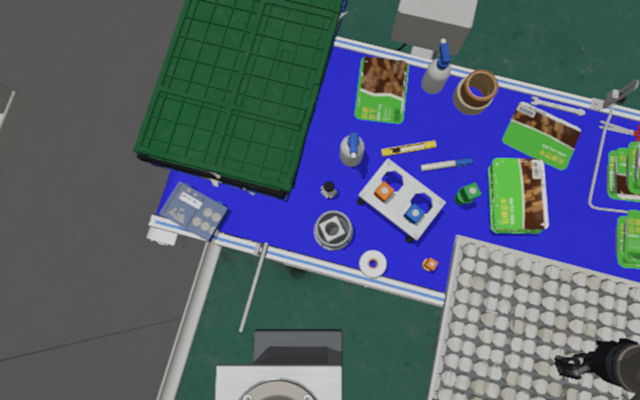

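View pics/side0.png

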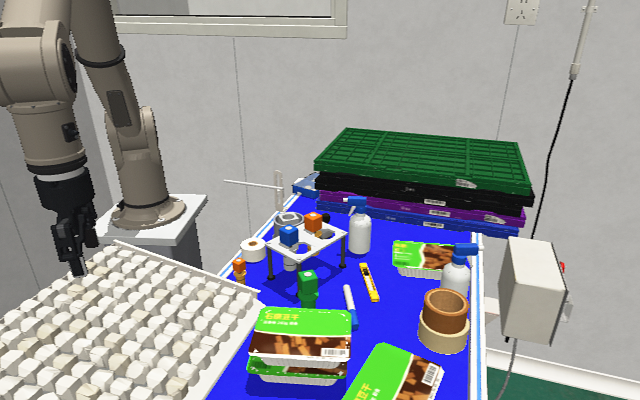

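The top view shows the rack at about (402,200), the orange knob at (384,190), the blue knob at (417,212) and the housing at (333,230). I'll enlarge these.

```bash
python3 - <<'E'
from h import *
crop('top0',300,140,460,260,5,'c1')
E
```

```text
(no output)
```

View pics/c1.png

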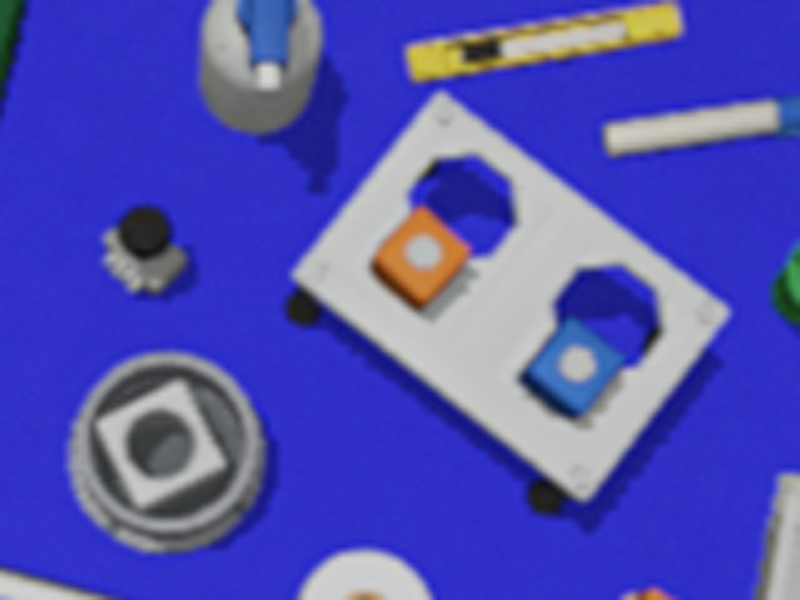

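The crop shows the plate corners at (440,92), (730,312), (585,502) and (292,275). The orange knob's top is at (422,252), the bore at (160,443), and the wide hole at (463,205).

```bash
cat > m.py <<'E'
from h import *
f='top0'
R=lambda u,v,z: ray(f,300+(u-2)/5,140+(v-2)/5,z)
C=[R(u,v,.105) for u,v in((440,92),(730,312),(585,502),(292,275))]
for i in range(4): print('edge',np.linalg.norm(C[i]-C[i-1]))
c=np.mean(C,axis=0); ex=(C[0]+C[1]-C[2]-C[3])[:2]; ex/=np.linalg.norm(ex)
ang=np.degrees(np.arctan2(ex[1],ex[0])); print('rack',c,'x angle',ang)
ey=np.array([-ex[1],ex[0]])
for n,u,v,z in(('or',422,252,.145),('bl',577,364,.145),('wide',463,205,.105),('bore',160,443,.072),('spray',262,40,.165),('stamp',145,232,.08)):
    p=R(u,v,z); d=p[:2]-c[:2]; print(n,p,'rackxy',d@ex,d@ey)
K=[R(u,v,.072) for u,v in((180,378),(230,462),(140,508),(95,422))]; print('carrier',np.mean(K,axis=0),[np.linalg.norm(K[i]-K[i-1]) for i in range(4)])
o=get_obs()
from scipy.spatial.transform import Rotation as Ro
q=o['tool_rot']; M=Ro.from_quat([q[1],q[2],q[3],q[0]]).as_matrix(); print(M.round(4))
print(o['eef_pos'])
E
python3 m.py
```

```text
edge 0.12040408096628027
edge 0.180315044381002
edge 0.1201609954742751
edge 0.181056880498425
rack [ 0.56369089 -0.30982173  0.105     ] x angle -38.62580102933973
or [ 0.57667181 -0.26138667  0.145     ] rackxy -0.020093479223671218 0.045942484990627565
bl [ 0.52241482 -0.3339522   0.145     ] rackxy -0.017183491754755458 -0.04461749503190413
wide [ 0.60862844 -0.2870889   0.105     ] rackxy 0.020916436018002246 0.04581122375975408
bore [ 0.49295574 -0.13595427  0.072     ] rackxy -0.16379462843392326 0.09167701628223054
spray [ 0.67611139 -0.18450035  0.165     ] rackxy 0.009597778074954502 0.16808242295780196
stamp [ 0.60004689 -0.12829028  0.08      ] rackxy -0.08491490317856118 0.16451408871013457
carrier [ 0.49329924 -0.13658209  0.072     ] [np.float64(0.04853995080201789), np.float64(0.04957701716359979), np.float64(0.05092734452703217), np.float64(0.04908682972949519)]
[[ 9.458e-01  3.248e-01 -7.000e-04]
 [ 3.248e-01 -9.458e-01  1.500e-03]
 [-1.000e-04 -1.600e-03 -1.000e+00]]
[ 0.21904719 -0.63791458  0.23040665]
```

Call:
arm_command(commands=[0.461,-0.24,-0.03,0,0,-32.4,1,0.461,-0.24,-0.03,0,0,-32.4,1,0.461,-0.24,-0.03,0,0,-32.4,1,0.461,-0.24,-0.03,0,0,-32.4,1,0.461,-0.24,-0.03,0,0,-32.4,1,0.461,-0.24,-0.03,0,0,-32.4,1,0.461,-0.24,-0.03,0,0,-32.4,1,0.461,-0.24,-0.03,0,0,-32.4,1], force=60)

```text
t: 0.9
eef_pos: [0.4952, -0.3473, 0.2542]
tool_rot: [-0.0, 0.901, 0.433, -0.0]
contact_force: [0.4, -0.8, 0.1]
gripper_width: 0.998
grasp_force: 0.0
```

Call:
arm_command(commands=[0.112,0.01,0,0,0,0,1,0.112,0.01,0,0,0,0,1,0.112,0.01,0,0,0,0,1,0.112,0.01,0,0,0,0,1,0.112,0.01,0,0,0,0,1,0.112,0.01,0,0,0,0,1])

```text
t: 1.5
eef_pos: [0.5705, -0.2702, 0.2541]
tool_rot: [0.0, 0.902, 0.432, -0.001]
contact_force: [0.0, 0.4, -0.5]
gripper_width: 1.0
grasp_force: 0.0
```

```bash
python3 - <<'E'
from h import *
snap('wrist','w1'); o=get_obs(); print(o['eef_pos'],o['tool_rot'])
c=np.load('pics/w1.npz');print(c['pose'].round(3),c['camera_matrix'])
E
```

```text
[ 0.57059277 -0.27017133  0.254238  ] [ 2.32752847e-04  9.02053110e-01  4.31624587e-01 -5.90859959e-04]
[[ 0.778 -0.605 -0.168  0.613]
 [-0.628 -0.75  -0.208 -0.218]
 [-0.001  0.267 -0.964  0.397]
 [ 0.     0.     0.     1.   ]] [[280.07900765   0.         318.49872699]
 [  0.         280.07900765 196.20583051]
 [  0.           0.           1.        ]]
```

View pics/w1.png

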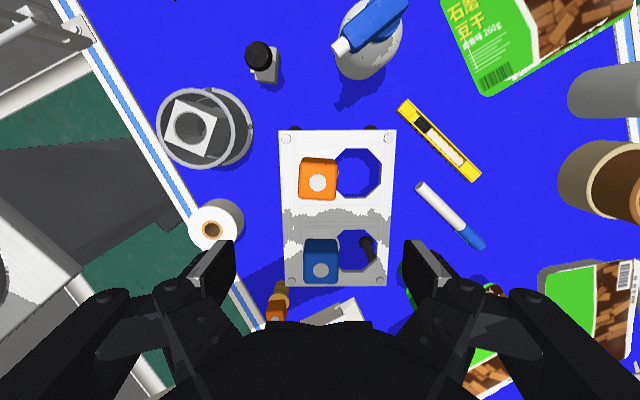

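The wrist view shows the orange knob's top dot at (318,183). The plate corners are at (279,130), (396,129), (388,286) and (286,287), the hole at (358,173), and the bore at (190,127).

```bash
python3 - <<'E'
from h import *
for n,u,v,z in(('or',318,183,.145),('hole',358,173,.105),('bore',190,127,.072),('cTL',279,130,.105),('cTR',396,129,.105)):print(n,ray('w1',u,v,z))
C=[ray('w1',*p,.105) for p in((279,130),(396,129),(388,286),(286,287))]
print(np.mean(C,axis=0),np.linalg.norm(C[0]-C[1]),np.linalg.norm(C[1]-C[2]))
print(proj('w1',[.5767,-.2614,.145]),proj('w1',[.493,-.136,.072]))
crop('w1',150,80,410,290,3,'w1c')
E
```

```text
or [ 0.5765152  -0.26196095  0.145     ]
hole [ 0.61053556 -0.28711751  0.105     ]
bore [ 0.49414581 -0.13366283  0.072     ]
cTL [ 0.57453818 -0.20110632  0.105     ]
cTR [ 0.66771959 -0.2749774   0.105     ]
[ 0.56509796 -0.30966668  0.105     ] 0.11891051591813684 0.1816881152967001
[317.77401636 182.41531418] [190.78326183 129.31038787]
```

View pics/w1c.png

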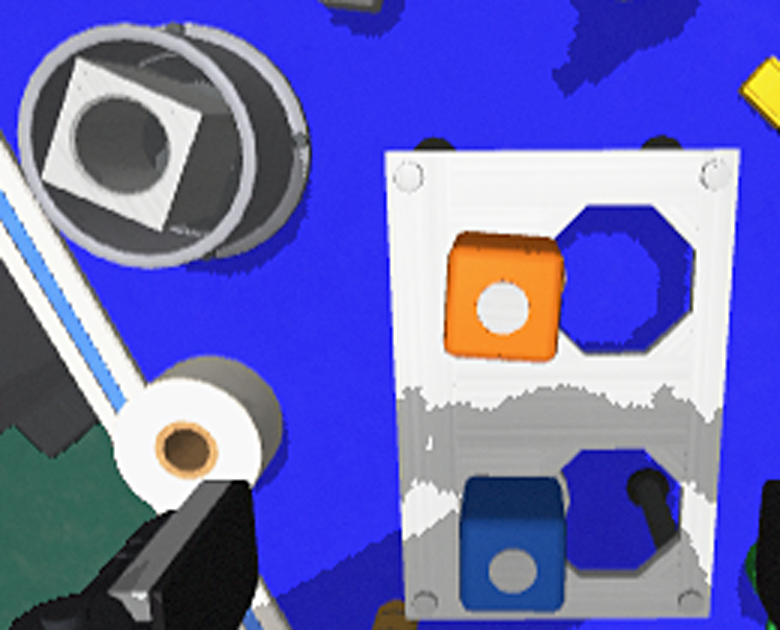

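Call:
arm_command(commands=[0.0104,-0.0006,0,0,0,0,1,0.0104,-0.0006,0.05,0,0,0,1,0.0104,-0.0006,0.09,0,0,0,1,0.0104,-0.0006,0.12,0,0,0,1,0.0104,-0.0006,0.135,0,0,0,1,0.0104,-0.0006,0.142,0,0,0,1,0.0104,-0.0006,0.142,0,0,0,1,0.0104,-0.0006,0.142,0,0,0,1])

```text
t: 2.35
eef_pos: [0.5793, -0.2596, 0.114]
tool_rot: [0.001, 0.901, 0.433, 0.001]
contact_force: [0.7, 0.2, 0.1]
gripper_width: 1.0
grasp_force: 0.0
```

Call:
arm_command(commands=[0,0,0,0,0,0,0.35,0,0,0,0,0,0,0.35,0,0,0,0,0,0,0.35,0,0,0,0,0,0,0.3,0,0,0,0,0,0,0.3,0,0,0,0,0,0,0.3,0,0,0,0,0,0,0.3,0,0,0,0,0,0,0.3], force=50)

```text
t: 3.15
eef_pos: [0.5784, -0.2593, 0.1132]
tool_rot: [0.0, 0.901, 0.433, 0.0]
contact_force: [-1.4, 0.1, 6.2]
gripper_width: 0.423
grasp_force: 48.6
```

Call:
arm_command(commands=[0,0,-0.003,0,0,0,0.3,0,0,-0.003,0,0,0,0.3,0,0.01,-0.003,0,0,0,0.3,0,0.02,-0.003,0,0,0,0.3,0,0.03,-0.003,0,0,0,0.3,0,0.04,-0.003,0,0,0,0.3,0,0.04,-0.003,0,0,0,0.3,0,0.04,-0.003,0,0,0,0.3], force=70)

```text
t: 3.95
eef_pos: [0.6094, -0.2843, 0.115]
tool_rot: [-0.0, 0.901, 0.433, -0.0]
contact_force: [-0.7, -0.8, -1.9]
gripper_width: 0.413
grasp_force: 68.2
```

```bash
python3 - <<'E'
from h import *
snap('wrist','w2'); o=get_obs(); print(o['eef_pos'],o['tool_rot'],o['contact_force'],o['gripper_width'])
crop('w2',230,80,430,290,2.8,'w2c')
E
```

```text
[ 0.6091536  -0.28399477  0.1150677 ] [-3.25817348e-04  9.01250902e-01  4.33297435e-01 -1.94473264e-04] [-0.74353746  0.11284659 -2.56486461] 0.4168101462166551
```

View pics/w2.png

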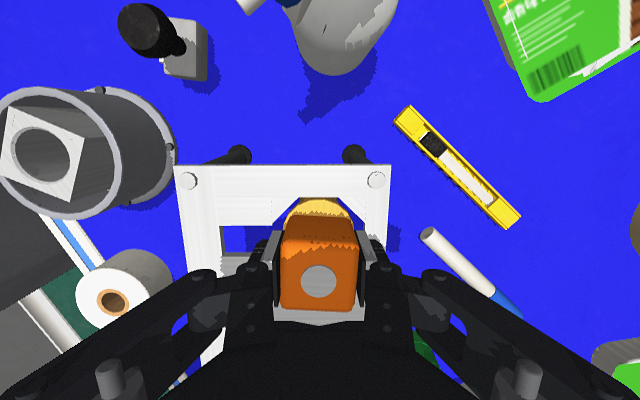

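The knob now sits at the wide end with its flange centred in the opening, so I'll lift slowly.

Call:
arm_command(commands=[0,0.001,-0.004,0,0,0,0.3,0,0.001,-0.008,0,0,0,0.3,0,0.001,-0.012,0,0,0,0.3,0,0.001,-0.016,0,0,0,0.3])

```text
t: 4.4
eef_pos: [0.6103, -0.2848, 0.132]
tool_rot: [0.0, 0.901, 0.433, 0.0]
contact_force: [-0.2, 0.0, -2.6]
gripper_width: 0.418
grasp_force: 68.2
```

Call:
arm_command(commands=[0,0,-0.015,0,0,0,0.3,0,0,-0.03,0,0,0,0.3,0,0,-0.05,0,0,0,0.3,0,0,-0.075,0,0,0,0.3,0,0,-0.1,0,0,0,0.3,0,0,-0.11,0,0,0,0.3,0,0,-0.11,0,0,0,0.3])

```text
t: 5.1
eef_pos: [0.6113, -0.2852, 0.2441]
tool_rot: [0.002, 0.901, 0.433, 0.002]
contact_force: [0.7, 0.6, -2.6]
gripper_width: 0.42
grasp_force: 68.3
```

Call:
arm_command(commands=[0.011,-0.045,0,0,0,0,0.3,0.022,-0.09,0,0,0,0,0.3,0.034,-0.135,0,0,0,0,0.3,0.0463,-0.175,0,0,0,0,0.3,0.0463,-0.1855,0.02,0,0,0,0.3,0.0463,-0.1855,0.045,0,0,0,0.3,0.0463,-0.1855,0.05,0,0,0,0.3,0.0463,-0.1855,0.05,0,0,0,0.3])

```text
t: 5.9
eef_pos: [0.4932, -0.1329, 0.1902]
tool_rot: [-0.001, 0.901, 0.433, -0.001]
contact_force: [-0.6, 0.4, -1.1]
gripper_width: 0.416
grasp_force: 68.8
```

```bash
python3 - <<'E'
from h import *
print('bore w2',ray('w2',42,153,.072))
snap('wrist','w3'); o=get_obs(); print(o['eef_pos'],o['tool_rot'],o['contact_force'],o['gripper_width'])
snap('side','s3'); print(proj('s3',[.494,-.135,.072]))
a=cv2.imread('pics/w3.png')[80:330,180:460]; a=cv2.resize(a,None,fx=1.6,fy=1.6)
u,v=proj('s3',[.494,-.135,.1]).astype(int); b=cv2.imread('pics/s3.png')[v-40:v+40,u-35:u+35]; b=cv2.resize(b,(350,400),interpolation=2)
cv2.imwrite('pics/m3.png',np.hstack([a,b])); print(u,v)
E
```

```text
bore w2 [ 0.49481665 -0.13403678  0.072     ]
[ 0.49420116 -0.13305396  0.19117205] [-3.71717816e-04  9.01353056e-01  4.33084781e-01 -3.22289888e-04] [-0.17187901 -0.39608178 -3.09280392] 0.41600021991833275
[288.76098447 215.90934502]
288 207
```

View pics/m3.png

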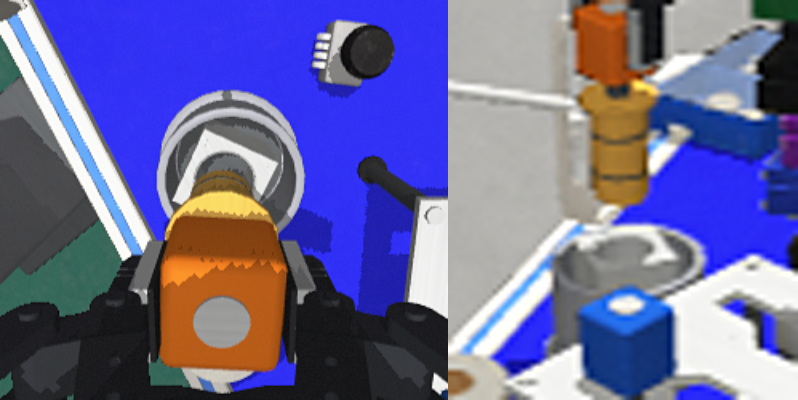

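The wrist view shows the held sleeve upright over the bore, with the knob dot at crop (222,322), or (318.8,281.3) in the full image. The side view shows the sleeve hanging straight above the pot.

```bash
python3 - <<'E'
from h import *
p=ray('w3',318.75,281.25,.191+.0318); print('knob',p)
p2=ray('w2',319,281,.115+.0318); print('w2 knob',p2, 'TCP .6092 -.2840')
# rear rim of the foot, bore edge in crop px, predicted
def cr(q): u=proj('w3',q); return ((u-[180,80])*1.6).round(1)
for n,c,z,r in(('foot',p,.106,.017),('bore',[.4935,-.1353],.072,.0178)):
    print(n,[cr([c[0]+r*np.cos(t),c[1]+r*np.sin(t),z]).tolist() for t in np.radians([51.3,-38.7,141.3])])
E
```

```text
knob [ 0.49176972 -0.13511177  0.2228    ]
w2 knob [ 0.60767434 -0.2868865   0.1468    ] TCP .6092 -.2840
foot [[222.5, 167.8], [254.5, 199.0], [190.5, 198.9]]
bore [[225.1, 151.9], [254.5, 180.9], [195.5, 180.9]]
```

Call:
arm_command(commands=[0.0013,0.0016,0.01,0,0,0,0.3,0.0013,0.0016,0.02,0,0,0,0.3,0.0013,0.0016,0.025,0,0,0,0.3,0.0013,0.0016,0.028,0,0,0,0.3,0.0013,0.0016,0.03,0,0,0,0.3,0.0013,0.0016,0.032,0,0,0,0.3])

```text
t: 6.6
eef_pos: [0.4964, -0.1328, 0.1593]
tool_rot: [0.0, 0.901, 0.433, 0.0]
contact_force: [-0.2, 0.2, -2.4]
gripper_width: 0.419
grasp_force: 69.0
```

Call:
arm_command(commands=[0,0,0.002,0,0,0,0.3,0,0,0.004,0,0,0,0.3,0,0,0.005,0,0,0,0.3,0,0,0.005,0,0,0,0.3])

```text
t: 7.0
eef_pos: [0.4961, -0.1329, 0.1543]
tool_rot: [-0.0, 0.901, 0.433, -0.0]
contact_force: [-1.1, -0.7, -2.0]
gripper_width: 0.417
grasp_force: 69.0
```

Call:
arm_command(commands=[0,0,0.001,0,0,0,0.3,0,0,0.002,0,0,0,0.3,0,0,0.003,0,0,0,0.3,0,0,0.004,0,0,0,0.3,0,0,0.004,0,0,0,0.3])

```text
t: 7.5
eef_pos: [0.4959, -0.1329, 0.1501]
tool_rot: [-0.0, 0.901, 0.433, -0.0]
contact_force: [-1.4, -0.5, -1.8]
gripper_width: 0.42
grasp_force: 69.0
```

Call:
arm_command(commands=[-0.0003,-0.0003,0.002,0,0,0,0.3,-0.0003,-0.0003,0.004,0,0,0,0.3,-0.0003,-0.0003,0.006,0,0,0,0.3,-0.0003,-0.0003,0.008,0,0,0,0.3,-0.0003,-0.0003,0.01,0,0,0,0.3,-0.0003,-0.0003,0.01,0,0,0,0.3])

```text
t: 8.1
eef_pos: [0.4957, -0.1329, 0.14]
tool_rot: [-0.0, 0.901, 0.433, -0.0]
contact_force: [-1.6, -1.9, -4.0]
gripper_width: 0.417
grasp_force: 69.0
```

Call:
arm_command(commands=[-0.0005,0,0.003,0,0,0,0.3,-0.0005,0,0.006,0,0,0,0.3,-0.0005,0,0.009,0,0,0,0.3,-0.0005,0,0.012,0,0,0,0.3,-0.0005,0,0.015,0,0,0,0.3,-0.0005,0,0.018,0,0,0,0.3,-0.0005,0,0.018,0,0,0,0.3])

```text
t: 8.8
eef_pos: [0.4955, -0.1331, 0.1219]
tool_rot: [-0.0, 0.901, 0.433, -0.0]
contact_force: [-0.3, -0.6, -2.7]
gripper_width: 0.416
grasp_force: 69.1
```

Call:
arm_command(commands=[0,0,0.003,0,0,0,0.3,0,0,0.006,0,0,0,0.3,0,0,0.009,0,0,0,0.3,0,0,0.012,0,0,0,0.3,0,0,0.015,0,0,0,0.3,0,0,0.017,0,0,0,0.3,0,0,0.017,0,0,0,0.3])

```text
t: 9.5
eef_pos: [0.4955, -0.1332, 0.105]
tool_rot: [-0.0, 0.901, 0.433, -0.0]
contact_force: [-0.2, -0.3, -2.6]
gripper_width: 0.417
grasp_force: 69.1
```

Expected home is at a TCP height of about 0.097.

Call:
arm_command(commands=[0,0,0.002,0,0,0,0.3,0,0,0.004,0,0,0,0.3,0,0,0.005,0,0,0,0.3,0,0,0.006,0,0,0,0.3,0,0,0.006,0,0,0,0.3])

```text
t: 10.0
eef_pos: [0.4955, -0.1332, 0.0992]
tool_rot: [-0.0, 0.901, 0.433, -0.0]
contact_force: [-1.7, -0.9, -3.5]
gripper_width: 0.414
grasp_force: 69.1
```

Call:
arm_command(commands=[0,0,0.001,0,0,0,0.3,0,0,0.0015,0,0,0,0.3,0,0,0.0015,0,0,0,0.3])

```text
t: 10.3
eef_pos: [0.4955, -0.1332, 0.0978]
tool_rot: [-0.0, 0.901, 0.433, -0.0]
contact_force: [-1.2, -0.4, -2.3]
gripper_width: 0.412
grasp_force: 69.1
```

Call:
arm_command(commands=[0,0,0.0005,0,0,0,0.3,0,0,0.001,0,0,0,0.3,0,0,0.001,0,0,0,0.3])

```text
t: 10.6
eef_pos: [0.4956, -0.1333, 0.0972]
tool_rot: [0.0, 0.901, 0.433, 0.0]
contact_force: [-3.0, -0.0, 3.0]
gripper_width: 0.414
grasp_force: 69.7
```

Call:
arm_command(commands=[0,0,0.0006,0,0,0,0.3,0,0,0.0006,0,0,0,0.3])

```text
t: 10.8
eef_pos: [0.4957, -0.1333, 0.0971]
tool_rot: [0.0, 0.901, 0.433, 0.0]
contact_force: [-5.9, 0.9, 10.3]
gripper_width: 0.419
grasp_force: 70.4
```

Call:
arm_command(commands=[0,0,-0.0012,0,0,0,0.3,0,0,-0.0012,0,0,0,0.45,0,0,-0.0012,0,0,0,0.6,0,0,-0.0012,0,0,0,0.75,0,0,-0.0012,0,0,0,0.75,0,0,-0.0012,0,0,0,0.75])

```text
t: 11.4
eef_pos: [0.4958, -0.1332, 0.0975]
tool_rot: [0.0, 0.901, 0.433, 0.0]
contact_force: [0.4, -0.5, -0.5]
gripper_width: 0.747
grasp_force: 0.0
```

Call:
arm_command(commands=[0,0,-0.01,0,0,0,0.75,0,0,-0.03,0,0,0,0.75,0,0,-0.06,0,0,0,0.75,0,0,-0.1,0,0,0,0.75,0,0,-0.13,0,0,0,0.75,0,0,-0.15,0,0,0,0.75,0,0,-0.15,0,0,0,0.75])

```text
t: 12.1
eef_pos: [0.4975, -0.1334, 0.2514]
tool_rot: [0.002, 0.901, 0.433, 0.003]
contact_force: [-0.7, -0.3, -0.0]
gripper_width: 0.749
grasp_force: 0.0
```

```bash
python3 - <<'E'
from h import *
snap('wrist','w4'); snap('side','s4'); print(get_obs()['eef_pos'],get_obs()['contact_force'])
a=cv2.imread('pics/w4.png')[80:330,150:430]; a=cv2.resize(a,None,fx=1.6,fy=1.6)
b=cv2.imread('pics/s4.png')[180:260,253:323]; b=cv2.resize(b,(350,400),interpolation=2)
cv2.imwrite('pics/m4.png',np.hstack([a,b]))
print(proj('s4',[.4935,-.1355,.129]),proj('w4',[.4935,-.1355,.129]))
E
```

```text
[ 0.49550849 -0.13326976  0.24786062] [ 0.47887857  0.24439801 -0.6387218 ]
[287.90645394 198.50871674] [315.86375393 194.79877305]
```

View pics/m4.png

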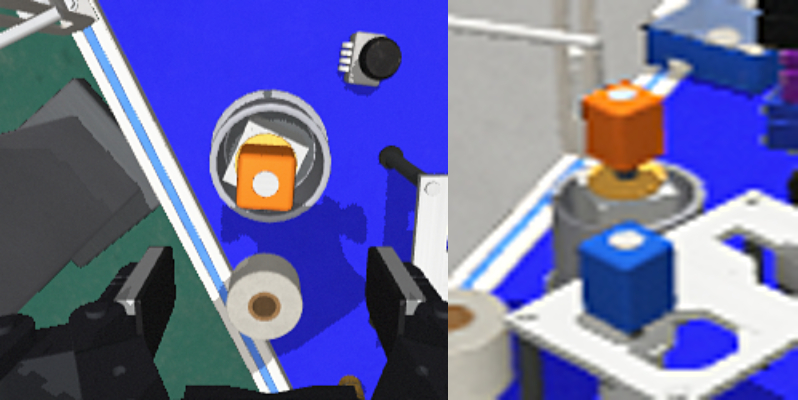

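The sleeve is upright with its flange flat on the carrier; the knob dot is at about (265,184) in the wrist crop, as predicted. The blue sleeve is still hanging in its slot, and the gripper is clear.

```bash
python3 -c "
from station import hand_in
print(hand_in())"
```

```text
the job is handed in; nothing more can be done
None
```

The orange-knobbed sleeve is off the rack and fully home in the carrier bore, flange flat and released; the blue-knobbed sleeve still hangs in its slot, I saw nothing else disturbed, and I handed the job in about 12 s in (limit 58 s).

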